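Lid the four washed coffee canisters

TASK

Before grinding starts, close the four open canisters: find the four wooden lids lying on the counter and put each gently, without dropping it, on the canister of its own shape and size, lying flat with its plug in the mouth and its edges lined up with the canister's. Leave the canisters standing where they are, and do not disturb the grey silicone bellows cap or the glass tumbler that stand among the lids.

Things in the scene. Friction and masses are not known exactly. Their poses are not given: they have to be found in the camera images.
- lid_small: The small round wooden lid, lying right way up on the counter: disc 72 mm in diameter with a round knob 22 mm in diameter; plug 40 mm in diameter. Cork plug 8 mm deep below, plate 10 mm thick above it, then the knob 26 mm tall in the middle (from 18 to 44 mm above the origin), to be gripped from above. About 0.1 kg. Origin: centre of the plug's underside, z up.
- lid_large: The large round wooden lid, lying right way up on the counter: disc 104 mm in diameter with a round knob 22 mm in diameter; plug 72 mm in diameter. Cork plug 8 mm deep below, plate 10 mm thick above it, then the knob 26 mm tall in the middle (from 18 to 44 mm above the origin), to be gripped from above. About 0.1 kg. Origin: centre of the plug's underside, z up.
- lid_square: The square wooden lid, lying right way up on the counter: square plate 80 x 80 mm with a square knob 20 x 20 mm, sides parallel to the plate's; plug 48 x 48 mm. Cork plug 8 mm deep below, plate 10 mm thick above it, then the knob 26 mm tall in the middle (from 18 to 44 mm above the origin), to be gripped from above. About 0.1 kg. Origin: centre of the plug's underside, z up.
- lid_oblong: The oblong wooden lid, lying right way up on the counter: plate 100 mm (its x) x 64 mm (y), bar knob 50 mm (x) x 14 mm (y); plug 68 x 32 mm. Cork plug 8 mm deep below, plate 10 mm thick above it, then the knob 26 mm tall in the middle (from 18 to 44 mm above the origin), to be gripped from above. About 0.1 kg. Origin: centre of the plug's underside, z up.
- can_small: The small round white ceramic canister, open and empty: round, 68 mm outside diameter, mouth 56 mm, 70 mm tall; walls 6 mm. Stands loose, 0.35 kg. Origin: centre of its underside, z up. With its lid on, plate on the rim and plug in the mouth (8 mm play each way), the lid's origin is 62 mm above the canister's.
- can_large: The large round white ceramic canister, open and empty: round, 100 mm outside diameter, mouth 88 mm, 85 mm tall; walls 6 mm. Stands loose, 0.65 kg. Origin: centre of its underside, z up. With its lid on, plate on the rim and plug in the mouth (8 mm play each way), the lid's origin is 77 mm above the canister's.
- can_square: The square white ceramic canister, open and empty: square, 76 x 76 mm outside, mouth 64 x 64 mm, 75 mm tall, sides along its x and y; walls 6 mm. Stands loose, 0.5 kg. Origin: centre of its underside, z up. With its lid on, plate on the rim and plug in the mouth (8 mm play each way), the lid's origin is 67 mm above the canister's.
- can_oblong: The oblong white ceramic canister, open and empty: oblong, 96 mm (along its x) x 60 mm (along y) outside, mouth 84 x 48 mm, 65 mm tall; walls 6 mm. Stands loose, 0.45 kg. Origin: centre of its underside, z up. With its lid on, plate on the rim and plug in the mouth (8 mm play each way), the lid's origin is 57 mm above the canister's.
- bellows_cap: Grey ribbed silicone bellows cap of the grinder, round, 60 mm in diameter, 43 mm tall, standing among the lids; not a lid, stays where it is. Origin: centre of its underside.
- tumbler: Glass tumbler, 68 mm in diameter at the rim, 85 mm tall, standing among the lids; stays where it is. Origin: centre of its underside.
There are look-alikes about, which are no part of the job. Leave any blue or yellow look-alike of the lid_small alone.

How it is judged:
At the end, for the whole second after the job is handed in: Each lid on its own canister: seated within 4 mm in height, centred within 12 mm, level within 3.4 deg, square and oblong lids lined up within 12.6 deg (any symmetric way), released, at rest; canisters upright and within 40 mm, bellows cap and tumbler within 30 mm, of their starts (z of lid_small in the frame of can_small between 0.058 and 0.066 m and horizontal distance between lid_small and can_small below 0.012 m and angle between each of lid_small, can_small, lid_large, can_large, lid_square, can_square, lid_oblong, can_oblong's own z axis and vertical below 0.06 rad and linear speed of each of lid_small, lid_large, lid_square, lid_oblong below 0.02 m/s and distance of each of can_small, can_large, can_square, can_oblong from where it was at the start of the episode below 0.04 m and z of lid_large in the frame of can_large between 0.073 and 0.081 m and horizontal distance between lid_large and can_large below 0.012 m and z of lid_square in the frame of can_square between 0.063 and 0.071 m and horizontal distance between lid_square and can_square below 0.012 m and z of lid_oblong in the frame of can_oblong between 0.053 and 0.061 m and horizontal distance between lid_oblong and can_oblong below 0.012 m and (angle between the x axis of lid_square and the x axis of can_square, either way round below 0.22 rad or angle between the x axis of lid_square and the y axis of can_square, either way round below 0.22 rad) and angle between the x axis of lid_oblong and the x axis of can_oblong, either way round below 0.22 rad and distance of each of bellows_cap, tumbler from where it was at the start of the episode below 0.03 m); the robot touches nothing.
It fails at once if the bellows cap or the tumbler is shifted by more than 30 mm or tipped (distance of any of bellows_cap, tumbler from where it was at the start of the episode above 0.03 m or angle between any of bellows_cap, tumbler's own z axis and vertical above 0.3 rad).
It fails at once if a canister is shoved by more than 40 mm, tipped or picked up (distance of any of can_small, can_large, can_square, can_oblong from where it was at the start of the episode above 0.04 m or angle between any of can_small, can_large, can_square, can_oblong's own z axis and vertical above 0.3 rad).
It fails at once if a lid is dropped or thrown (moves faster than 0.7 m/s with no finger on it, as after a fall of 25 mm) ((linear speed of lid_small above 0.7 m/s and contact force between lid_small and the fingers below 0.05 N) or (linear speed of lid_large above 0.7 m/s and contact force between lid_large and the fingers below 0.05 N) or (linear speed of lid_square above 0.7 m/s and contact force between lid_square and the fingers below 0.05 N) or (linear speed of lid_oblong above 0.7 m/s and contact force between lid_oblong and the fingers below 0.05 N)).
It also fails if it takes over 106 s, if anything falls off the work surface, if the arm or the gripper's body presses on something with over 40 N, if the wrist force passes 120 N, or if a joint passes its speed limit or range.

ROBOT

A 6-joint arm with a two-finger parallel gripper is mounted at the origin on the work surface. World frame = base frame: x ahead of the robot, y to its left, z up, the work surface at z = 0. Lengths are in m, angles in rad, forces in N, time in s.
With the tool pointing down it reaches from about 0.425 to 0.95 m from the base axis. Payload 3.5 kg.
Tool frame: the origin (TCP) lies between the finger pads; the fingertips stand ctrl.tip_extent ahead of it and the grasp point (between the pads) lies 2 mm behind it (ctrl.tip_extent is the distance from the TCP to the fingertips, in m); z points along the fingers, y is the line along which they close (so a half turn about z gives the same grasp; the last joint's range is limited). The gripper opens to 85 mm and grips with 20 to 120 N. Pads are 22 mm wide; open, the fingers measure 114 mm over their backs; the gripper's body (76 mm by 85 mm) begins 54 mm behind the grasp point. The pads swing forward as they close: fully open they stand 13 mm farther back than shut.
Start: joints at [0.959, 0.286, 1.577, -0, 1.279, -0.15], TCP at [0.301, 0.604, 0.248] pointing down, gripper open.
Joint ranges: [-2.77, 2.77], [-0.9, 2.22], [0.21, 2.48], [-1.53, 4.67], [0.24, 2.81], [-2.84, 2.84]. Speed limits (rad/s): [2.79, 2.79, 3.14, 3.14, 3.14, 3.14].

INTERFACE

Orientations are given as a unit quaternion [w, x, y, z].
In Python, from cell import status, vision, order, models, ctrl gives the robot as it stands.
- The arm moves only by the tool drive_tool, never from a script. Its argument "deltas" is a list of rows, each an object with "translation": the shift along the tool's x, y, z in fractions of the full range, 1 being 0.4 m, a list of three; "rotation": the turn, a rotation vector about the tool's x, y, z in shares of 2 pi rad (1.0 is 2 pi rad), a list of three. A call has exactly 8 rows; each row is the pose to reach, as a shift and turn from the pose commanded when the call began, along the tool's axes at that moment; what a row does not reach only later rows make up. A row lasts 1/8 s, in which the tool goes at most 62.5 mm and 10.7 degrees, less where a joint would pass 70% of its speed; a pose out of reach is approached as far as the arm can. A call with a gripper value outside its range is refused whole. "claw" is the finger opening in mm, from 0 to 85.4, set as the call begins (left out, the last holds). The fingers move at their own pace and stop on an object; "squeeze" is the grip in N (left out, the last holds). Time passes only in rows, so rows that repeat a pose let the fingers close, or fill a call up. It gives the time, the measured TCP pose, the force, the opening and the grip force at its end, in the units of the state.
- status.get_obs(): the state, without advancing time (a new reading comes with each control period).
- vision.get_image(name): name is "scene" or "top" or "wrist"; returns a dict with "frame" (400x640x3 uint8, blue, green, red), "z_map" (400x640 float32, m along the optical axis (not along the pixel's ray), 0 where there is no reading), "mtx" (3x3 intrinsics, pixels), "R" (3x3) and "t" (3): a world point X has camera coordinates R X + t. Camera axes: x right, y down, z forward; pixel columns grow to the right and rows downward; lengths in m; the calibration is good to about 2 mm. A picture is of the moment at which its call begins.
- order.hand_in(): hands the job in; it is judged then, once.
Trained networks look in the newest picture that a camera, given by its name, has taken for a name from the list of things; names that differ only in an ending like _2 or _b are one class to them, and where a whole thing is asked for, a point or a joint stands for the part that bears it (a point fixed in the world has none). Each returns a list of dicts, best first, with "conf" (0 to 1); they miss things now and then, are a little off and sometimes report something else, mostly with a low value. They report only what shows in the picture. A call takes as long as a camera call. They do not tell look-alikes from the thing itself.
- models.boxes_of(label, camera): "uv" ([column, row] in pixels, amid what is visible of it).
- models.masks_of(label, camera): "mask" (400x640 bool, what is visible of it) and "uv" ([column, row] in pixels, amid what is visible of it).
- models.tip_of(label, camera): "uv" ([column, row] in pixels: a listed point, or the origin of a listed thing).
The state is a dict: "clock": time; "joints": joint angles; "joint_vel": joint speeds; "joint_torque": joint torques, N m; "eef_pos": TCP position; "orientation": TCP orientation; "wrist_force": force on the tool from outside, world axes, zero at the start; "ft_torque": the same for the moment, N m; "width": opening from 0.0 (shut) to 1.0 (fully open); "grasp_force": force on a finger pad.
Only numpy, scipy, OpenCV 4.12 (cv2) and the standard library are available. Lean on these libraries where they do the work, as an engineer would, in place of code of your own. Each camera call takes 0.05 s, during which the arm holds its last target. There are 200 camera calls.

## Working session

There is one attempt and no reset: what is moved stays moved. The work goes in short steps, Python scripts to look and compute and a tool call to move; the robot and the scene stay as the last step left them, time stands still between calls to the robot, and variables do not carry over. Pictures are saved under pics/ and viewed, at most 14 in all, crops included, and the job is handed in when it is done.

Besides the shell and the picture viewer there is one more tool, called after "Request:" as name([rows], argument=value, ...), one row to a line, values as JSON. drive_tool: Moves the arm, as the interface text tells. Its arguments: {"type":"object","properties":{"deltas":{"type":"array"},"claw":{"type":"number"},"squeeze":{"type":"number"}},"required":["deltas"]}

```bash
ls; mkdir -p pics; python3 - <<'E'
from cell import status, vision, order, models, ctrl
import cv2,numpy as np
print(status.get_obs()); print(ctrl.tip_extent)
for n in ("top","scene"):
    d=vision.get_image(n); cv2.imwrite(f"pics/{n}0.png",d["frame"]); np.savez(f"{n}0.npz",**d); print(n,d["mtx"].tolist(),(-d["R"].T@d["t"]).tolist())
E
```

```text
pics
{'clock': 0.0, 'joints': array([ 9.58986950e-01,  2.87144882e-01,  1.57819173e+00,  1.65631798e-05,
        1.27858839e+00, -1.49995972e-01]), 'joint_vel': array([-0.00024968, -0.00073633, -0.00043226, -0.0010753 ,  0.00014133,
       -0.00109212]), 'joint_torque': array([-1.59973642e-03, -4.05983305e+01, -2.92619401e+01, -2.80065660e-04,
        6.01389896e-03,  4.32622983e-06]), 'eef_pos': array([0.30036864, 0.60379343, 0.24695301]), 'orientation': array([-4.40894494e-04,  2.28862431e-01,  9.73458077e-01, -1.07964574e-03]), 'wrist_force': array([ 0.1861342 , -0.61866129,  0.15862221]), 'ft_torque': array([-0.05752062,  0.02158019, -0.00165144]), 'grasp_force': 0.0, 'width': 1.0013783997704984}
0.017
top [[484.9849577983729, 0.0, 313.0312125317793], [0.0, 484.9849577983729, 191.35984235898596], [0.0, 0.0, 1.0]] [0.36186985371293706, 0.005287727554907808, 1.1582391156177978]
scene [[462.07933075539813, 0.0, 316.0383926916736], [0.0, 462.07933075539813, 202.50463865387212], [0.0, 0.0, 1.0]] [1.174455773245616, -0.08023533594114873, 0.7656241999248458]
```

View pics/top0.png

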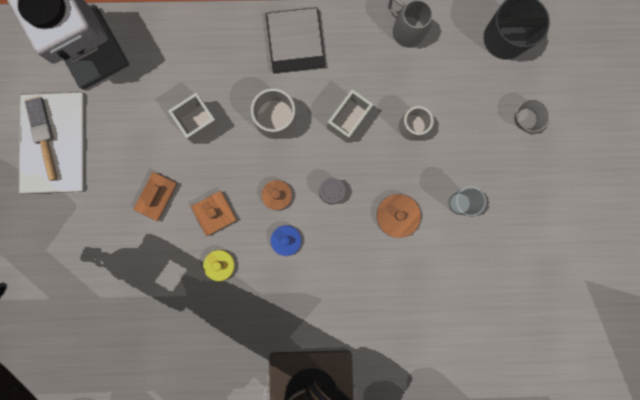

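View pics/scene0.png

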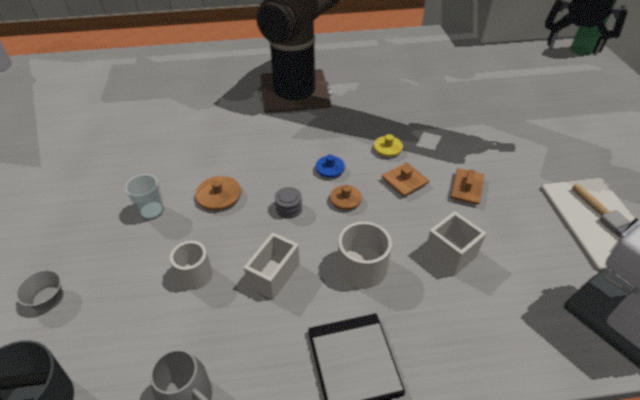

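The top view shows the wooden lids: small (277,195), large (400,216), square (214,212), oblong (156,195). It also shows the canisters: square (192,117), large (273,111), oblong (351,115), small (418,122).

Things that could be taken for lid_small: wooden (277,195), blue (286,240), yellow (219,265), bellows cap (333,190). I choose the wooden one. The grey ring at (531,117) is not a canister.

```bash
cat > meas.py <<'E'
import numpy as np,cv2
from cell import vision
def cloud(d):
    z=d["z_map"].astype(float); v,u=np.mgrid[:z.shape[0],:z.shape[1]]
    K=d["mtx"]; P=np.dstack([(u-K[0,2])*z/K[0,0],(v-K[1,2])*z/K[1,1],z])
    W=(P-d["t"])@d["R"]; W[z==0]=np.nan; return W
def measure(W,uv,r,lo,hi):
    v,u=np.mgrid[:W.shape[0],:W.shape[1]]
    m=(np.hypot(u-uv[0],v-uv[1])<r)&(W[...,2]>lo)&(W[...,2]<hi)
    p=W[m]; rc=cv2.minAreaRect((p[:,:2]*1000).astype(np.float32)); 
    c,_=cv2.minEnclosingCircle((p[:,:2]*1000).astype(np.float32))
    return dict(n=int(m.sum()),z=round(float(np.median(p[:,2]))*1000,1),rect=np.round(rc[0]+rc[1]+(rc[2],),1).tolist(),circ=np.round(c,1).tolist(),mean=np.round(p[:,:2].mean(0)*1000,1).tolist())
E
python3 - <<'E'
from meas import *
d=np.load("top0.npz"); W=cloud(d)
print("table z",np.nanmedian(W[300:340,100:500,2]))
for n,uv,r,lo,hi in [("lid_small",(277,195),26,.012,.024),("lid_large",(400,216),32,.012,.024),("lid_square",(214,212),30,.012,.024),("lid_oblong",(156,195),32,.012,.024),
 ("bellows",(333,190),22,.03,.06),("tumbler",(468,202),26,.05,.1),("cs",(418,122),24,.062,.08),("cl",(273,111),32,.077,.095),("cq",(192,117),32,.067,.085),("co",(351,115),32,.057,.075),("ring",(531,117),25,.02,.1)]:
    print(n,measure(W,uv,r,lo,hi))
    if n[:3]=="lid": print("   knob",measure(W,uv,r,.036,.052))
f=d["frame"]; cv2.imwrite("pics/crop1.png",cv2.resize(f[85:260,120:500],None,fx=2.1,fy=2.1,interpolation=cv2.INTER_CUBIC))
E
```

```text
table z 0.0014673346757853878
lid_small {'n': 633, 'z': 19.5, 'rect': [459.2, 72.9, 68.4, 68.7, 89.3], 'circ': [458.9, 72.8], 'mean': [458.3, 72.5]}
   knob {'n': 69, 'z': 44.9, 'rect': [458.2, 72.5, 18.6, 18.5, 0.2], 'circ': [458.3, 72.7], 'mean': [458.1, 72.6]}
lid_large {'n': 1425, 'z': 18.9, 'rect': [404.1, -213.5, 102.5, 101.7, 88.8], 'circ': [403.4, -214.2], 'mean': [403.4, -213.3]}
   knob {'n': 75, 'z': 44.5, 'rect': [403.8, -213.8, 21.0, 18.7, 87.7], 'circ': [403.2, -213.4], 'mean': [403.5, -212.9]}
lid_square {'n': 1056, 'z': 19.5, 'rect': [418.8, 221.3, 80.7, 80.7, 27.3], 'circ': [418.6, 220.7], 'mean': [418.4, 220.0]}
   knob {'n': 83, 'z': 45.0, 'rect': [418.7, 220.8, 19.8, 19.2, 26.5], 'circ': [418.8, 221.3], 'mean': [418.4, 220.5]}
lid_oblong {'n': 969, 'z': 19.5, 'rect': [461.0, 357.4, 65.3, 100.1, 63.5], 'circ': [461.8, 357.2], 'mean': [460.3, 355.7]}
   knob {'n': 152, 'z': 44.7, 'rect': [461.5, 357.5, 15.2, 49.5, 62.8], 'circ': [461.2, 356.8], 'mean': [461.4, 356.5]}
bellows {'n': 528, 'z': 42.4, 'rect': [464.0, -57.9, 58.2, 58.3, 89.7], 'circ': [464.6, -57.5], 'mean': [464.2, -57.3]}
tumbler {'n': 436, 'z': 77.8, 'rect': [430.7, -363.6, 66.8, 65.8, 78.6], 'circ': [430.1, -363.7], 'mean': [431.4, -367.5]}
cs {'n': 271, 'z': 70.0, 'rect': [619.0, -257.8, 66.8, 66.7, 88.6], 'circ': [619.2, -258.2], 'mean': [618.8, -258.5]}
cl {'n': 408, 'z': 85.4, 'rect': [644.6, 74.7, 99.2, 98.5, 61.8], 'circ': [645.4, 74.7], 'mean': [644.9, 73.6]}
cq {'n': 420, 'z': 75.8, 'rect': [638.6, 259.0, 78.1, 76.0, 32.6], 'circ': [638.7, 258.9], 'mean': [638.1, 259.2]}
co {'n': 384, 'z': 65.7, 'rect': [639.6, -102.5, 60.3, 97.2, 52.6], 'circ': [638.8, -102.7], 'mean': [639.8, -102.5]}
ring {'n': 444, 'z': 33.9, 'rect': [633.7, -536.7, 77.4, 78.4, 35.5], 'circ': [633.2, -536.9], 'mean': [639.5, -547.8]}
```

View pics/crop1.png

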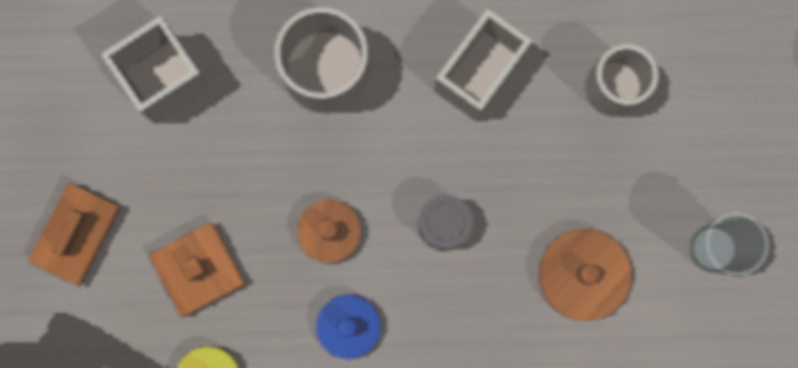

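The crop confirms the choice: all four wooden lids have knobs and their measured sizes match the description. The blue and yellow lids are left alone.

```bash
cat > go.py <<'E'
# python3 go.py x y z(mm) yaw(deg of closing line): deltas in the tool's axes
import sys,numpy as np
from scipy.spatial.transform import Rotation as R
from cell import status,ctrl
o=status.get_obs(); q=o["orientation"]; r=R.from_quat([q[1],q[2],q[3],q[0]])
x,y,z,yaw=map(float,sys.argv[1:5]); p=o["eef_pos"]*1000
best=None
for k in (0,180):
    a=np.radians(yaw+k); Y=np.array([np.cos(a),np.sin(a),0]); Z=np.array([0,0,-1.]); 
    T=R.from_matrix(np.c_[np.cross(Y,Z),Y,Z]); v=(r.inv()*T).as_rotvec()
    if best is None or np.linalg.norm(v)<np.linalg.norm(best): best=v
print("t",round(o["clock"],2),"trans",np.round(r.inv().apply(np.array([x,y,z])-p),1).tolist(),"rot",np.round(best,3).tolist(),"pos",np.round(p,1).tolist(),"F",np.round(o["wrist_force"],1),"grip",round(o["grasp_force"],1),"w",round(o["width"],3),"tip",ctrl.tip_extent)
E
python3 go.py 461.3 357.3 110 63.2
```

```text
t 0.1 trans [-253.9, -148.7, 137.3] rot [-0.002, -0.0, 0.006] pos [300.4, 603.8, 247.1] F [ 0.6  0.  -0.4] grip 0.0 w 0.999 tip 0.017
```

Careful with the scale: shifts go in shares of 0.4 m and turns go in shares of 2 pi rad. That gives: -254 mm is -0.635, 137 mm is 0.3425, 0.006 rad is 0.001.

Request:
drive_tool([
  {"translation":[-0.1,-0.0575,0.055],"rotation":[0,0,0]},
  {"translation":[-0.2,-0.1175,0.1075],"rotation":[0,0,0]},
  {"translation":[-0.3,-0.175,0.1625],"rotation":[0,0,0]},
  {"translation":[-0.4,-0.235,0.2175],"rotation":[0,0,0]},
  {"translation":[-0.5,-0.2925,0.27],"rotation":[0,0,0]},
  {"translation":[-0.5875,-0.345,0.3175],"rotation":[-0.0003,0,0.001]},
  {"translation":[-0.635,-0.3725,0.3425],"rotation":[-0.0003,0,0.001]},
  {"translation":[-0.635,-0.3725,0.3425],"rotation":[-0.0003,0,0.001]},
], claw=40, squeeze=50)

```text
clock: 1.1
eef_pos: [0.4616, 0.3561, 0.1098]
orientation: [-0.001, 0.233, 0.972, -0.0]
wrist_force: [-0.5, -0.1, 0.5]
width: 0.469
grasp_force: 0.0
```

```bash
python3 go.py 461.3 357.3 41 63.2
```

```text
t 1.1 trans [0.6, 1.0, 68.8] rot [-0.001, -0.002, -0.003] pos [461.6, 356.1, 109.8] F [-0.5 -0.1  0.5] grip 0.0 w 0.469 tip 0.017
```

To row units: 69 mm is 0.1725, 68 mm is 0.17.

Request:
drive_tool([
  {"translation":[0,0.0025,0.0375],"rotation":[0,0,0]},
  {"translation":[0,0.0025,0.075],"rotation":[0,0,0]},
  {"translation":[0,0.0025,0.1125],"rotation":[0,0,0]},
  {"translation":[0,0.0025,0.1375],"rotation":[0,0,0]},
  {"translation":[0,0.0025,0.155],"rotation":[0,0,0]},
  {"translation":[0,0.0025,0.17],"rotation":[0,0,0]},
  {"translation":[0,0.0025,0.1725],"rotation":[0,0,0]},
  {"translation":[0,0.0025,0.1725],"rotation":[0,0,0]},
])

```text
clock: 2.1
eef_pos: [0.4625, 0.3589, 0.0426]
orientation: [0.0, 0.232, 0.973, 0.001]
wrist_force: [0.1, -0.2, -0.2]
width: 0.468
grasp_force: 0.0
```

Request:
drive_tool([
  {"translation":[0,0,0],"rotation":[0,0,0]},
  {"translation":[0,0,0],"rotation":[0,0,0]},
  {"translation":[0,0,0],"rotation":[0,0,0]},
  {"translation":[0,0,0],"rotation":[0,0,0]},
  {"translation":[0,0,0],"rotation":[0,0,0]},
  {"translation":[0,0,0],"rotation":[0,0,0]},
  {"translation":[0,0,0],"rotation":[0,0,0]},
  {"translation":[0,0,0],"rotation":[0,0,0]},
], claw=0)

```text
clock: 3.1
eef_pos: [0.4625, 0.3588, 0.0428]
orientation: [0.0, 0.232, 0.973, 0.001]
wrist_force: [-1.8, -1.4, 4.6]
width: 0.151
grasp_force: 52.8
```

```bash
python3 go.py 639.3 -102.5 180 52.6; python3 - <<'E'
from cell import vision
import cv2
a=vision.get_image("scene")["frame"]; b=vision.get_image("wrist")["frame"]
cv2.imwrite("pics/grasp1.png",cv2.hconcat([cv2.resize(a[100:260,400:600],(400,320)),cv2.resize(b,(400,320))]))
E
```

```text
t 3.1 trans [-365.9, -331.8, -137.8] rot [0.002, 0.0, 0.185] pos [462.5, 358.8, 42.8] F [-1.8 -1.4  4.6] grip 52.8 w 0.151 tip 0.017
```

View pics/grasp1.png

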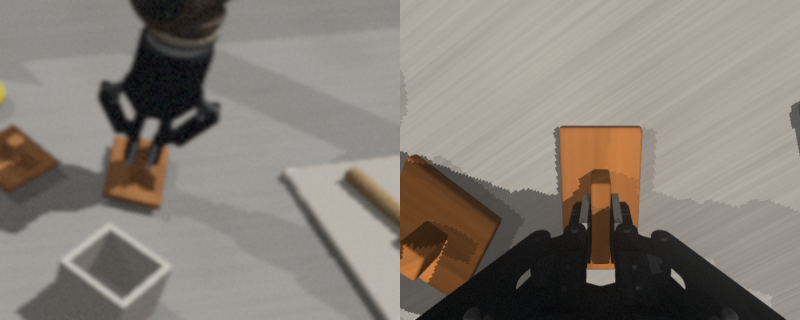

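The picture shows the knob between the pads and the lid square to the gripper. Next is the lift.

To row units: -140 mm is -0.35, -135 mm is -0.3375.

Request:
drive_tool([
  {"translation":[0,0,-0.02],"rotation":[0,0,0]},
  {"translation":[0,0,-0.0625],"rotation":[0,0,0]},
  {"translation":[0,0,-0.1125],"rotation":[0,0,0]},
  {"translation":[0,0,-0.175],"rotation":[0,0,0]},
  {"translation":[0,0,-0.2375],"rotation":[0,0,0]},
  {"translation":[0,0,-0.3],"rotation":[0,0,0]},
  {"translation":[0,0,-0.3375],"rotation":[0,0,0]},
  {"translation":[0,0,-0.35],"rotation":[0,0,0]},
])

```text
clock: 4.2
eef_pos: [0.4626, 0.3588, 0.1841]
orientation: [0.001, 0.232, 0.973, 0.002]
wrist_force: [1.0, 0.0, -0.4]
width: 0.149
grasp_force: 52.0
```

```bash
python3 go.py 639.3 -102.5 180 52.6
```

```text
t 4.2 trans [-365.7, -332.1, 3.3] rot [0.004, 0.001, 0.185] pos [462.6, 358.8, 184.1] F [ 1.   0.  -0.4] grip 52.0 w 0.149 tip 0.017
```

To row units: -255 mm is -0.6375, -232 mm is -0.58, 0.185 rad is 0.0294.

Request:
drive_tool([
  {"translation":[-0.0275,-0.025,0],"rotation":[0,0,0]},
  {"translation":[-0.0925,-0.0825,0],"rotation":[0,0,0]},
  {"translation":[-0.185,-0.1675,0],"rotation":[0,0,0.0048]},
  {"translation":[-0.2775,-0.2525,0],"rotation":[0,0,0.0095]},
  {"translation":[-0.37,-0.335,0],"rotation":[0,0,0.0143]},
  {"translation":[-0.4625,-0.42,0],"rotation":[0,0,0.0191]},
  {"translation":[-0.555,-0.505,0],"rotation":[0,0,0.0239]},
  {"translation":[-0.6375,-0.58,0],"rotation":[0,0,0.0294]},
])

```text
clock: 5.2
eef_pos: [0.5846, 0.0337, 0.1803]
orientation: [-0.001, 0.322, 0.947, 0.001]
wrist_force: [1.2, -0.3, -1.9]
width: 0.147
grasp_force: 52.0
```

```bash
python3 go.py 639.3 -102.5 180 52.6
```

```text
t 5.2 trans [-126.4, -74.7, -0.1] rot [0.0, -0.003, -0.002] pos [584.6, 33.7, 180.3] F [ 1.2 -0.3 -1.9] grip 52.0 w 0.147 tip 0.017
```

To row units: -126 mm is -0.315, -122 mm is -0.305.

Request:
drive_tool([
  {"translation":[-0.075,-0.045,0],"rotation":[0,0,0]},
  {"translation":[-0.15,-0.09,0],"rotation":[0,0,0]},
  {"translation":[-0.225,-0.1325,0],"rotation":[0,0,0]},
  {"translation":[-0.28,-0.165,0],"rotation":[0,0,0]},
  {"translation":[-0.305,-0.18,0],"rotation":[0,0,0]},
  {"translation":[-0.315,-0.185,0],"rotation":[0,0,0]},
  {"translation":[-0.315,-0.185,0],"rotation":[0,0,0]},
  {"translation":[-0.315,-0.185,0],"rotation":[0,0,0]},
])

```text
clock: 6.2
eef_pos: [0.64, -0.0979, 0.1817]
orientation: [-0.0, 0.32, 0.947, 0.001]
wrist_force: [-0.2, -0.2, -1.7]
width: 0.149
grasp_force: 52.0
```

```bash
python3 go.py 639.3 -102.5 101 52.6; python3 - <<'E'
from cell import vision
import cv2
a=vision.get_image("scene")["frame"]; b=vision.get_image("wrist")["frame"]
cv2.imwrite("pics/place1.png",cv2.hconcat([cv2.resize(a[140:300,180:380],(400,320)),cv2.resize(b,(400,320))]))
E
```

```text
t 6.2 trans [-2.3, -4.3, 80.7] rot [0.002, -0.001, 0.001] pos [640.0, -97.9, 181.7] F [-0.2 -0.2 -1.7] grip 52.0 w 0.149 tip 0.017
```

View pics/place1.png

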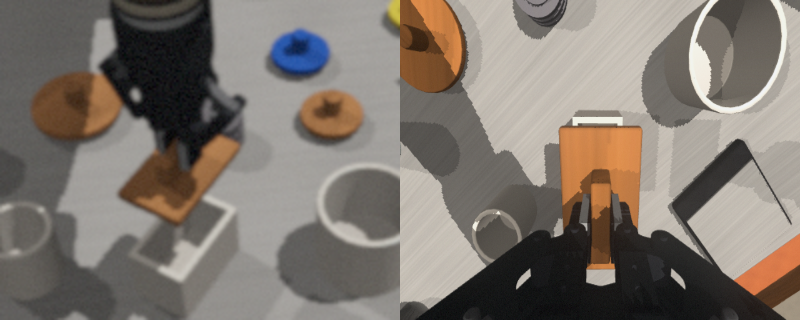

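The lid hangs level and in line with the canister. I lower it with the xy correction.

Request:
drive_tool([
  {"translation":[-0.005,-0.01,0.0375],"rotation":[0,0,0]},
  {"translation":[-0.005,-0.01,0.08],"rotation":[0,0,0]},
  {"translation":[-0.005,-0.01,0.12],"rotation":[0,0,0]},
  {"translation":[-0.005,-0.01,0.15],"rotation":[0,0,0]},
  {"translation":[-0.005,-0.01,0.1725],"rotation":[0,0,0]},
  {"translation":[-0.005,-0.01,0.19],"rotation":[0,0,0]},
  {"translation":[-0.005,-0.01,0.2],"rotation":[0,0,0]},
  {"translation":[-0.005,-0.01,0.2025],"rotation":[0,0,0]},
])

```text
clock: 7.3
eef_pos: [0.6396, -0.1032, 0.1007]
orientation: [0.0, 0.321, 0.947, 0.001]
wrist_force: [1.2, -0.6, 0.2]
width: 0.145
grasp_force: 52.0
```

```bash
python3 go.py 639.3 -102.5 100 52.6
```

```text
t 7.3 trans [0.6, 0.4, 0.7] rot [0.002, -0.0, -0.0] pos [639.6, -103.2, 100.7] F [ 1.2 -0.6  0.2] grip 52.0 w 0.145 tip 0.017
```

To row units: -15 mm is -0.0375, -5 mm is -0.0125.

Request:
drive_tool([
  {"translation":[0,0,0],"rotation":[0,0,0]},
  {"translation":[0,0,0],"rotation":[0,0,0]},
  {"translation":[0,0,0],"rotation":[0,0,0]},
  {"translation":[0,0,0],"rotation":[0,0,0]},
  {"translation":[0,0,0],"rotation":[0,0,0]},
  {"translation":[0,0,0],"rotation":[0,0,0]},
  {"translation":[0,0,-0.0125],"rotation":[0,0,0]},
  {"translation":[0,0,-0.0375],"rotation":[0,0,0]},
], claw=40)

```text
clock: 8.3
eef_pos: [0.6392, -0.1031, 0.1157]
orientation: [-0.0, 0.321, 0.947, 0.001]
wrist_force: [-1.1, -0.1, 0.2]
width: 0.47
grasp_force: 0.0
```

To row units: -65 mm is -0.1625, -45 mm is -0.1125.

Request:
drive_tool([
  {"translation":[0,0,-0.05],"rotation":[0,0,0]},
  {"translation":[0,0,-0.1125],"rotation":[0,0,0]},
  {"translation":[0,0,-0.1625],"rotation":[0,0,0]},
  {"translation":[0,0,-0.1625],"rotation":[0,0,0]},
  {"translation":[0,0,-0.1625],"rotation":[0,0,0]},
  {"translation":[0,0,-0.1625],"rotation":[0,0,0]},
  {"translation":[0,0,-0.1625],"rotation":[0,0,0]},
  {"translation":[0,0,-0.1625],"rotation":[0,0,0]},
])

```text
clock: 9.3
eef_pos: [0.6392, -0.1032, 0.18]
orientation: [-0.0, 0.321, 0.947, 0.001]
wrist_force: [-0.7, -0.3, -0.2]
width: 0.469
grasp_force: 0.0
```

```bash
python3 go.py 403.7 -213.6 120 -30; python3 - <<'E'
from meas import *
d=vision.get_image("scene"); W=cloud(d)
m=measure(W,(272,262),38,.062,.085); print(m)
E
```

```text
t 9.3 trans [119.9, -230.8, 59.8] rot [0.0, -0.002, 1.442] pos [639.2, -103.2, 180.0] F [-0.7 -0.3 -0.2] grip 0.0 w 0.469 tip 0.017
{'n': 1325, 'z': 73.6, 'rect': [642.5, -103.7, 64.6, 101.4, 52.7], 'circ': [642.4, -104.3], 'mean': [650.6, -104.1]}
```

Oblong lid seated, at 52.7° as intended. Next is the large lid; yaw doesn't matter, so I keep it.

```bash
python3 go.py 403.7 -213.6 110 52.6
```

```text
t 9.35 trans [120.0, -230.9, 70.0] rot [0.002, -0.001, -0.0] pos [639.3, -103.2, 180.2] F [ 0.7 -0.1 -0.7] grip 0.0 w 0.468 tip 0.017
```

To row units: -231 mm is -0.5775, 120 mm is 0.3.

Request:
drive_tool([
  {"translation":[0.05,-0.095,0],"rotation":[0,0,0]},
  {"translation":[0.1,-0.1925,0.025],"rotation":[0,0,0]},
  {"translation":[0.15,-0.29,0.0625],"rotation":[0,0,0]},
  {"translation":[0.2,-0.385,0.1],"rotation":[0,0,0]},
  {"translation":[0.25,-0.48,0.1375],"rotation":[0,0,0]},
  {"translation":[0.285,-0.5475,0.1625],"rotation":[0,0,0]},
  {"translation":[0.3,-0.5775,0.175],"rotation":[0,0,0]},
  {"translation":[0.3,-0.5775,0.175],"rotation":[0,0,0]},
])

```text
clock: 10.35
eef_pos: [0.4037, -0.214, 0.1103]
orientation: [0.0, 0.321, 0.947, 0.001]
wrist_force: [0.3, -0.2, 0.2]
width: 0.467
grasp_force: 0.0
```

```bash
python3 go.py 403.7 -213.6 42.5 52.6
```

```text
t 10.35 trans [0.2, 0.1, 67.8] rot [0.002, -0.0, -0.001] pos [403.7, -214.0, 110.3] F [ 0.3 -0.2  0.2] grip 0.0 w 0.467 tip 0.017
```

To row units: 68 mm is 0.17, 67 mm is 0.1675.

Request:
drive_tool([
  {"translation":[0,0,0.0375],"rotation":[0,0,0]},
  {"translation":[0,0,0.075],"rotation":[0,0,0]},
  {"translation":[0,0,0.1125],"rotation":[0,0,0]},
  {"translation":[0,0,0.1375],"rotation":[0,0,0]},
  {"translation":[0,0,0.155],"rotation":[0,0,0]},
  {"translation":[0,0,0.1675],"rotation":[0,0,0]},
  {"translation":[0,0,0.17],"rotation":[0,0,0]},
  {"translation":[0,0,0.17],"rotation":[0,0,0]},
])

```text
clock: 11.35
eef_pos: [0.4041, -0.2138, 0.0425]
orientation: [0.0, 0.321, 0.947, 0.001]
wrist_force: [0.3, 1.0, -0.1]
width: 0.468
grasp_force: 0.0
```

Request:
drive_tool([
  {"translation":[0,0,0],"rotation":[0,0,0]},
  {"translation":[0,0,0],"rotation":[0,0,0]},
  {"translation":[0,0,0],"rotation":[0,0,0]},
  {"translation":[0,0,0],"rotation":[0,0,0]},
  {"translation":[0,0,0],"rotation":[0,0,0]},
  {"translation":[0,0,0],"rotation":[0,0,0]},
  {"translation":[0,0,0],"rotation":[0,0,0]},
  {"translation":[0,0,0],"rotation":[0,0,0]},
], claw=0)

```text
clock: 12.35
eef_pos: [0.4043, -0.214, 0.0429]
orientation: [0.001, 0.321, 0.947, 0.001]
wrist_force: [-1.0, 0.9, 6.3]
width: 0.234
grasp_force: 49.3
```

To row units: -145 mm is -0.3625, -140 mm is -0.35.

Request:
drive_tool([
  {"translation":[0,0,-0.02],"rotation":[0,0,0]},
  {"translation":[0,0,-0.0625],"rotation":[0,0,0]},
  {"translation":[0,0,-0.1125],"rotation":[0,0,0]},
  {"translation":[0,0,-0.175],"rotation":[0,0,0]},
  {"translation":[0,0,-0.2375],"rotation":[0,0,0]},
  {"translation":[0,0,-0.3],"rotation":[0,0,0]},
  {"translation":[0,0,-0.35],"rotation":[0,0,0]},
  {"translation":[0,0,-0.3625],"rotation":[0,0,0]},
])

```text
clock: 13.35
eef_pos: [0.404, -0.2141, 0.1883]
orientation: [0.001, 0.321, 0.947, 0.001]
wrist_force: [0.8, -0.3, -1.8]
width: 0.232
grasp_force: 48.9
```

```bash
python3 go.py 645 74.7 190 52.6
```

```text
t 13.35 trans [-16.0, 375.8, -1.0] rot [0.002, 0.002, -0.0] pos [404.0, -214.1, 188.3] F [ 0.8 -0.3 -1.8] grip 48.9 w 0.232 tip 0.017
```

To row units: 350 mm is 0.875, 320 mm is 0.8.

Request:
drive_tool([
  {"translation":[0,0.0375,0],"rotation":[0,0,0]},
  {"translation":[-0.005,0.1375,0],"rotation":[0,0,0]},
  {"translation":[-0.01,0.2625,0],"rotation":[0,0,0]},
  {"translation":[-0.0175,0.4,0],"rotation":[0,0,0]},
  {"translation":[-0.0225,0.5375,0],"rotation":[0,0,0]},
  {"translation":[-0.03,0.675,0],"rotation":[0,0,0]},
  {"translation":[-0.035,0.8,0],"rotation":[0,0,0]},
  {"translation":[-0.0375,0.875,0],"rotation":[0,0,0]},
])

```text
clock: 14.35
eef_pos: [0.6285, 0.0584, 0.1855]
orientation: [-0.002, 0.32, 0.948, 0.001]
wrist_force: [0.4, 0.1, -1.2]
width: 0.24
grasp_force: 49.1
```

```bash
python3 go.py 645 74.7 150 52.6
```

```text
t 14.35 trans [-3.4, 23.0, 35.6] rot [0.001, -0.003, 0.002] pos [628.5, 58.4, 185.5] F [ 0.4  0.1 -1.2] grip 49.1 w 0.24 tip 0.017
```

To row units: 35 mm is 0.0875, 33 mm is 0.0825.

Request:
drive_tool([
  {"translation":[-0.005,0.035,0.0125],"rotation":[0,0,0]},
  {"translation":[-0.0075,0.055,0.0375],"rotation":[0,0,0]},
  {"translation":[-0.0075,0.06,0.0625],"rotation":[0,0,0]},
  {"translation":[-0.0075,0.06,0.0825],"rotation":[0,0,0]},
  {"translation":[-0.0075,0.06,0.0875],"rotation":[0,0,0]},
  {"translation":[-0.0075,0.06,0.0875],"rotation":[0,0,0]},
  {"translation":[-0.0075,0.06,0.0875],"rotation":[0,0,0]},
  {"translation":[-0.0075,0.06,0.0875],"rotation":[0,0,0]},
])

```text
clock: 15.35
eef_pos: [0.6455, 0.0723, 0.1536]
orientation: [0.001, 0.321, 0.947, 0.001]
wrist_force: [-0.3, 0.7, -1.3]
width: 0.23
grasp_force: 49.1
```

```bash
python3 go.py 645 74.7 120.5 52.6; python3 - <<'E'
from cell import vision
import cv2
a=vision.get_image("scene")["frame"]; b=vision.get_image("wrist")["frame"]
cv2.imwrite("pics/place2.png",cv2.hconcat([cv2.resize(a[140:300,230:430],(400,320)),cv2.resize(b,(400,320))]))
E
```

```text
t 15.35 trans [1.9, 1.6, 33.1] rot [0.003, 0.0, -0.0] pos [645.5, 72.3, 153.6] F [-0.3  0.7 -1.3] grip 49.1 w 0.23 tip 0.017
```

View pics/place2.png

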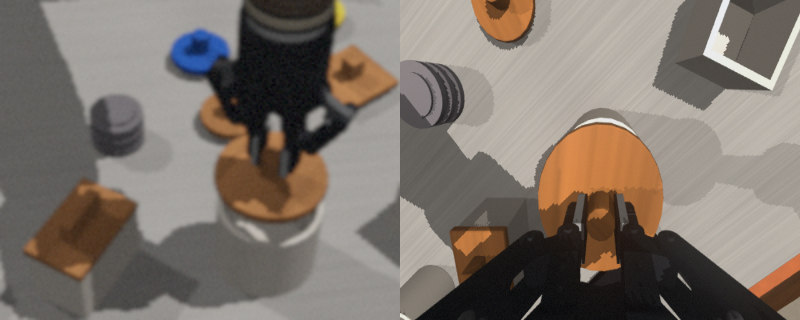

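The oblong lid sits flat, and the large lid is level over its can.

To row units: 33 mm is 0.0825, 31 mm is 0.0775.

Request:
drive_tool([
  {"translation":[0.0025,0.0025,0.015],"rotation":[0,0,0]},
  {"translation":[0.005,0.005,0.03],"rotation":[0,0,0]},
  {"translation":[0.005,0.005,0.045],"rotation":[0,0,0]},
  {"translation":[0.005,0.005,0.0575],"rotation":[0,0,0]},
  {"translation":[0.005,0.005,0.0675],"rotation":[0,0,0]},
  {"translation":[0.005,0.005,0.0775],"rotation":[0,0,0]},
  {"translation":[0.005,0.005,0.0825],"rotation":[0,0,0]},
  {"translation":[0.005,0.005,0.0825],"rotation":[0,0,0]},
])

```text
clock: 16.45
eef_pos: [0.6451, 0.0752, 0.1201]
orientation: [0.0, 0.321, 0.947, 0.001]
wrist_force: [-0.3, -0.3, -1.0]
width: 0.232
grasp_force: 49.2
```

To row units: -15 mm is -0.0375, -5 mm is -0.0125.

Request:
drive_tool([
  {"translation":[0,0,0],"rotation":[0,0,0]},
  {"translation":[0,0,0],"rotation":[0,0,0]},
  {"translation":[0,0,0],"rotation":[0,0,0]},
  {"translation":[0,0,0],"rotation":[0,0,0]},
  {"translation":[0,0,0],"rotation":[0,0,0]},
  {"translation":[0,0,0],"rotation":[0,0,0]},
  {"translation":[0,0,-0.0125],"rotation":[0,0,0]},
  {"translation":[0,0,-0.0375],"rotation":[0,0,0]},
], claw=40)

```text
clock: 17.45
eef_pos: [0.6446, 0.0752, 0.1351]
orientation: [-0.0, 0.321, 0.947, 0.001]
wrist_force: [0.2, 0.4, 0.0]
width: 0.471
grasp_force: 0.0
```

To row units: -50 mm is -0.125, -45 mm is -0.1125.

Request:
drive_tool([
  {"translation":[0,0,-0.05],"rotation":[0,0,0]},
  {"translation":[0,0,-0.1125],"rotation":[0,0,0]},
  {"translation":[0,0,-0.125],"rotation":[0,0,0]},
  {"translation":[0,0,-0.125],"rotation":[0,0,0]},
  {"translation":[0,0,-0.125],"rotation":[0,0,0]},
  {"translation":[0,0,-0.125],"rotation":[0,0,0]},
  {"translation":[0,0,-0.125],"rotation":[0,0,0]},
  {"translation":[0,0,-0.125],"rotation":[0,0,0]},
])

```text
clock: 18.45
eef_pos: [0.6448, 0.0751, 0.1846]
orientation: [-0.0, 0.321, 0.947, 0.001]
wrist_force: [0.6, -0.2, 0.0]
width: 0.462
grasp_force: 0.0
```

```bash
python3 go.py 458.5 72.7 110 52.6; python3 - <<'E'
from meas import *
d=vision.get_image("scene"); W=cloud(d)
print(measure(W,(362,240),42,.088,.1))
E
```

```text
t 18.45 trans [146.5, -115.1, 74.6] rot [0.002, -0.001, -0.0] pos [644.8, 75.1, 184.6] F [ 0.6 -0.2  0. ] grip 0.0 w 0.462 tip 0.017
{'n': 1814, 'z': 93.5, 'rect': [647.9, 74.6, 102.6, 103.2, 29.0], 'circ': [648.0, 75.5], 'mean': [652.3, 73.5]}
```

Large lid seated. Next is the small wooden lid.

To row units: 146 mm is 0.365, -115 mm is -0.2875.

Request:
drive_tool([
  {"translation":[0.0625,-0.05,0],"rotation":[0,0,0]},
  {"translation":[0.15,-0.1175,0],"rotation":[0,0,0]},
  {"translation":[0.2375,-0.1875,0.05],"rotation":[0,0,0]},
  {"translation":[0.3125,-0.245,0.1125],"rotation":[0,0,0]},
  {"translation":[0.355,-0.2775,0.17],"rotation":[0,0,0]},
  {"translation":[0.365,-0.2875,0.1875],"rotation":[0,0,0]},
  {"translation":[0.365,-0.2875,0.1875],"rotation":[0,0,0]},
  {"translation":[0.365,-0.2875,0.1875],"rotation":[0,0,0]},
])

```text
clock: 19.5
eef_pos: [0.461, 0.0724, 0.1112]
orientation: [0.002, 0.321, 0.947, 0.001]
wrist_force: [1.1, -0.2, 0.5]
width: 0.468
grasp_force: 0.0
```

```bash
python3 go.py 458.5 72.7 42.5 52.6
```

```text
t 19.5 trans [2.4, -1.5, 68.7] rot [0.004, 0.002, -0.0] pos [461.0, 72.4, 111.2] F [ 1.1 -0.2  0.5] grip 0.0 w 0.468 tip 0.017
```

To row units: 68 mm is 0.17, 67 mm is 0.1675.

Request:
drive_tool([
  {"translation":[0.005,-0.0025,0.0375],"rotation":[0,0,0]},
  {"translation":[0.005,-0.0025,0.075],"rotation":[0,0,0]},
  {"translation":[0.005,-0.0025,0.1125],"rotation":[0,0,0]},
  {"translation":[0.005,-0.0025,0.1375],"rotation":[0,0,0]},
  {"translation":[0.005,-0.0025,0.155],"rotation":[0,0,0]},
  {"translation":[0.005,-0.0025,0.1675],"rotation":[0,0,0]},
  {"translation":[0.005,-0.0025,0.17],"rotation":[0,0,0]},
  {"translation":[0.005,-0.0025,0.17],"rotation":[0,0,0]},
])

```text
clock: 20.5
eef_pos: [0.4572, 0.0731, 0.0421]
orientation: [0.0, 0.321, 0.947, 0.001]
wrist_force: [-0.2, 0.3, 0.4]
width: 0.469
grasp_force: 0.0
```

Request:
drive_tool([
  {"translation":[0,0,0],"rotation":[0,0,0]},
  {"translation":[0,0,0],"rotation":[0,0,0]},
  {"translation":[0,0,0],"rotation":[0,0,0]},
  {"translation":[0,0,0],"rotation":[0,0,0]},
  {"translation":[0,0,0],"rotation":[0,0,0]},
  {"translation":[0,0,0],"rotation":[0,0,0]},
  {"translation":[0,0,0],"rotation":[0,0,0]},
  {"translation":[0,0,0],"rotation":[0,0,0]},
], claw=0)

```text
clock: 21.5
eef_pos: [0.4575, 0.0731, 0.0423]
orientation: [0.001, 0.321, 0.947, 0.001]
wrist_force: [-0.2, 1.1, 5.7]
width: 0.233
grasp_force: 49.0
```

To row units: -145 mm is -0.3625, -140 mm is -0.35.

Request:
drive_tool([
  {"translation":[0,0,-0.02],"rotation":[0,0,0]},
  {"translation":[0,0,-0.0625],"rotation":[0,0,0]},
  {"translation":[0,0,-0.1125],"rotation":[0,0,0]},
  {"translation":[0,0,-0.175],"rotation":[0,0,0]},
  {"translation":[0,0,-0.2375],"rotation":[0,0,0]},
  {"translation":[0,0,-0.3],"rotation":[0,0,0]},
  {"translation":[0,0,-0.35],"rotation":[0,0,0]},
  {"translation":[0,0,-0.3625],"rotation":[0,0,0]},
])

```text
clock: 22.5
eef_pos: [0.4571, 0.0728, 0.1878]
orientation: [0.001, 0.321, 0.947, 0.001]
wrist_force: [-0.4, -0.2, -1.5]
width: 0.23
grasp_force: 49.0
```

```bash
python3 go.py 619 -258 190 52.6
```

```text
t 22.5 trans [-329.6, -164.4, -2.3] rot [0.003, 0.001, -0.0] pos [457.1, 72.8, 187.8] F [-0.4 -0.2 -1.5] grip 49.0 w 0.23 tip 0.017
```

To row units: -310 mm is -0.775, -190 mm is -0.475.

Request:
drive_tool([
  {"translation":[-0.0375,-0.0175,0],"rotation":[0,0,0]},
  {"translation":[-0.125,-0.0625,0],"rotation":[0,0,0]},
  {"translation":[-0.2375,-0.1175,0],"rotation":[0,0,0]},
  {"translation":[-0.3575,-0.1775,0],"rotation":[0,0,0]},
  {"translation":[-0.475,-0.2375,0],"rotation":[0,0,0]},
  {"translation":[-0.5925,-0.295,0],"rotation":[0,0,0]},
  {"translation":[-0.7,-0.35,0],"rotation":[0,0,0]},
  {"translation":[-0.775,-0.3875,0],"rotation":[0,0,0]},
])

```text
clock: 23.5
eef_pos: [0.6086, -0.2417, 0.1839]
orientation: [-0.001, 0.322, 0.947, 0.001]
wrist_force: [0.8, 0.4, -0.5]
width: 0.237
grasp_force: 49.0
```

```bash
python3 go.py 619 -258 135 52.6
```

```text
t 23.5 trans [-18.3, -6.6, 48.8] rot [0.001, -0.003, -0.002] pos [608.6, -241.7, 183.9] F [ 0.8  0.4 -0.5] grip 49.0 w 0.237 tip 0.017
```

To row units: 48 mm is 0.12, 47 mm is 0.1175.

Request:
drive_tool([
  {"translation":[-0.03,-0.0125,0.0125],"rotation":[0,0,0]},
  {"translation":[-0.045,-0.0175,0.0375],"rotation":[0,0,0]},
  {"translation":[-0.05,-0.02,0.07],"rotation":[0,0,0]},
  {"translation":[-0.05,-0.02,0.1],"rotation":[0,0,0]},
  {"translation":[-0.05,-0.02,0.1175],"rotation":[0,0,0]},
  {"translation":[-0.05,-0.02,0.12],"rotation":[0,0,0]},
  {"translation":[-0.05,-0.02,0.12],"rotation":[0,0,0]},
  {"translation":[-0.05,-0.02,0.12],"rotation":[0,0,0]},
])

```text
clock: 24.5
eef_pos: [0.6204, -0.2572, 0.1392]
orientation: [0.001, 0.321, 0.947, 0.001]
wrist_force: [-0.6, -0.7, -1.0]
width: 0.235
grasp_force: 49.0
```

```bash
python3 go.py 619 -258 105 52.6; python3 - <<'E'
from cell import vision
import cv2
a=vision.get_image("scene")["frame"]; b=vision.get_image("wrist")["frame"]
cv2.imwrite("pics/place3.png",cv2.hconcat([cv2.resize(a[150:310,100:300],(400,320)),cv2.resize(b,(400,320))]))
E
```

```text
t 24.5 trans [0.6, -1.6, 34.2] rot [0.002, 0.001, 0.0] pos [620.4, -257.2, 139.2] F [-0.6 -0.7 -1. ] grip 49.0 w 0.235 tip 0.017
```

View pics/place3.png

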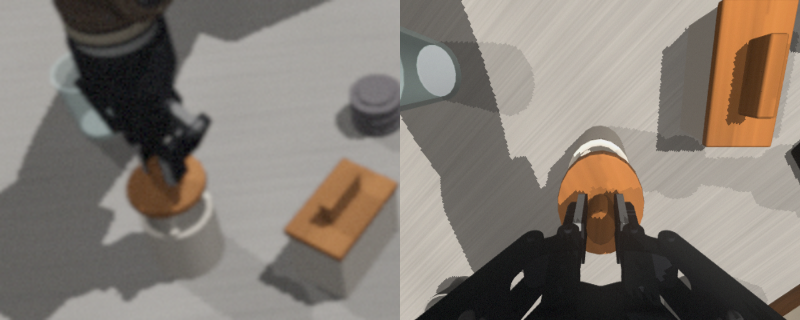

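The small lid is level over its can. I lower it and release.

To row units: 34 mm is 0.085, 32 mm is 0.08.

Request:
drive_tool([
  {"translation":[0,-0.0025,0.015],"rotation":[0,0,0]},
  {"translation":[0,-0.0025,0.03],"rotation":[0,0,0]},
  {"translation":[0,-0.0025,0.045],"rotation":[0,0,0]},
  {"translation":[0,-0.0025,0.0575],"rotation":[0,0,0]},
  {"translation":[0,-0.0025,0.07],"rotation":[0,0,0]},
  {"translation":[0,-0.0025,0.08],"rotation":[0,0,0]},
  {"translation":[0,-0.0025,0.085],"rotation":[0,0,0]},
  {"translation":[0,-0.0025,0.085],"rotation":[0,0,0]},
])

```text
clock: 25.6
eef_pos: [0.6196, -0.2579, 0.1046]
orientation: [0.0, 0.321, 0.947, 0.001]
wrist_force: [-0.3, 0.5, -1.3]
width: 0.233
grasp_force: 49.0
```

To row units: -15 mm is -0.0375, -5 mm is -0.0125.

Request:
drive_tool([
  {"translation":[0,0,0],"rotation":[0,0,0]},
  {"translation":[0,0,0],"rotation":[0,0,0]},
  {"translation":[0,0,0],"rotation":[0,0,0]},
  {"translation":[0,0,0],"rotation":[0,0,0]},
  {"translation":[0,0,0],"rotation":[0,0,0]},
  {"translation":[0,0,0],"rotation":[0,0,0]},
  {"translation":[0,0,-0.0125],"rotation":[0,0,0]},
  {"translation":[0,0,-0.0375],"rotation":[0,0,0]},
], claw=40)

```text
clock: 26.6
eef_pos: [0.6192, -0.2576, 0.1194]
orientation: [-0.0, 0.321, 0.947, 0.001]
wrist_force: [-0.5, -0.0, 0.5]
width: 0.469
grasp_force: 0.0
```

To row units: -65 mm is -0.1625, -45 mm is -0.1125.

Request:
drive_tool([
  {"translation":[0,0,-0.05],"rotation":[0,0,0]},
  {"translation":[0,0,-0.1125],"rotation":[0,0,0]},
  {"translation":[0,0,-0.1625],"rotation":[0,0,0]},
  {"translation":[0,0,-0.1625],"rotation":[0,0,0]},
  {"translation":[0,0,-0.1625],"rotation":[0,0,0]},
  {"translation":[0,0,-0.1625],"rotation":[0,0,0]},
  {"translation":[0,0,-0.1625],"rotation":[0,0,0]},
  {"translation":[0,0,-0.1625],"rotation":[0,0,0]},
])

```text
clock: 27.6
eef_pos: [0.6192, -0.2578, 0.1837]
orientation: [-0.0, 0.321, 0.947, 0.001]
wrist_force: [-0.5, -0.1, -0.1]
width: 0.468
grasp_force: 0.0
```

```bash
python3 go.py 418.7 221 130 27; python3 - <<'E'
from meas import *
d=vision.get_image("scene"); W=cloud(d)
print(measure(W,(190,255),32,.073,.085))
E
```

```text
t 27.6 trans [450.0, 258.5, 54.8] rot [0.002, -0.002, 0.447] pos [619.2, -257.8, 183.7] F [-0.5 -0.1 -0.1] grip 0.0 w 0.468 tip 0.017
{'n': 810, 'z': 78.7, 'rect': [624.0, -258.4, 72.6, 70.1, 0.2], 'circ': [623.1, -259.6], 'mean': [629.6, -257.5]}
```

Small lid seated. Next is the square lid.

To row units: 370 mm is 0.925, 320 mm is 0.8, 0.447 rad is 0.0711.

Request:
drive_tool([
  {"translation":[0.0625,0.035,0],"rotation":[0,0,0.008]},
  {"translation":[0.175,0.1,0],"rotation":[0,0,0.0159]},
  {"translation":[0.3,0.1725,0],"rotation":[0,0,0.0239]},
  {"translation":[0.425,0.245,0],"rotation":[0,0,0.0318]},
  {"translation":[0.55,0.315,0],"rotation":[0,0,0.043]},
  {"translation":[0.675,0.3875,0],"rotation":[0,0,0.0541]},
  {"translation":[0.8,0.46,0],"rotation":[0,0,0.0637]},
  {"translation":[0.925,0.53,0],"rotation":[0,0,0.0711]},
])

```text
clock: 28.65
eef_pos: [0.4534, 0.1368, 0.1853]
orientation: [0.0, 0.523, 0.852, 0.001]
wrist_force: [0.7, 0.4, -0.4]
width: 0.474
grasp_force: 0.0
```

```bash
python3 go.py 418.7 221 120 27
```

```text
t 28.65 trans [90.7, 6.9, 65.4] rot [0.003, -0.001, -0.002] pos [453.4, 136.8, 185.3] F [ 0.7  0.4 -0.4] grip 0.0 w 0.474 tip 0.017
```

To row units: 91 mm is 0.2275, 90 mm is 0.225.

Request:
drive_tool([
  {"translation":[0.075,0.005,0.025],"rotation":[0,0,0]},
  {"translation":[0.15,0.01,0.0625],"rotation":[0,0,0]},
  {"translation":[0.2,0.015,0.1],"rotation":[0,0,0]},
  {"translation":[0.225,0.0175,0.1375],"rotation":[0,0,0]},
  {"translation":[0.2275,0.0175,0.1625],"rotation":[0,0,0]},
  {"translation":[0.2275,0.0175,0.1625],"rotation":[0,0,0]},
  {"translation":[0.2275,0.0175,0.1625],"rotation":[0,0,0]},
  {"translation":[0.2275,0.0175,0.1625],"rotation":[0,0,0]},
])

```text
clock: 29.65
eef_pos: [0.42, 0.2194, 0.1207]
orientation: [0.0, 0.523, 0.852, 0.001]
wrist_force: [-0.1, 0.4, 0.2]
width: 0.465
grasp_force: 0.0
```

```bash
python3 go.py 418.7 221 42.5 27
```

```text
t 29.65 trans [2.0, -0.6, 78.2] rot [0.003, -0.001, -0.001] pos [420.0, 219.4, 120.7] F [-0.1  0.4  0.2] grip 0.0 w 0.465 tip 0.017
```

To row units: 78 mm is 0.195, 77 mm is 0.1925.

Request:
drive_tool([
  {"translation":[0.005,-0.0025,0.045],"rotation":[0,0,0]},
  {"translation":[0.005,-0.0025,0.09],"rotation":[0,0,0]},
  {"translation":[0.005,-0.0025,0.1325],"rotation":[0,0,0]},
  {"translation":[0.005,-0.0025,0.16],"rotation":[0,0,0]},
  {"translation":[0.005,-0.0025,0.18],"rotation":[0,0,0]},
  {"translation":[0.005,-0.0025,0.1925],"rotation":[0,0,0]},
  {"translation":[0.005,-0.0025,0.195],"rotation":[0,0,0]},
  {"translation":[0.005,-0.0025,0.195],"rotation":[0,0,0]},
])

```text
clock: 30.65
eef_pos: [0.4177, 0.2212, 0.0423]
orientation: [0.0, 0.523, 0.853, 0.001]
wrist_force: [-0.8, -0.9, 0.0]
width: 0.469
grasp_force: 0.0
```

Request:
drive_tool([
  {"translation":[0,0,0],"rotation":[0,0,0]},
  {"translation":[0,0,0],"rotation":[0,0,0]},
  {"translation":[0,0,0],"rotation":[0,0,0]},
  {"translation":[0,0,0],"rotation":[0,0,0]},
  {"translation":[0,0,0],"rotation":[0,0,0]},
  {"translation":[0,0,0],"rotation":[0,0,0]},
  {"translation":[0,0,0],"rotation":[0,0,0]},
  {"translation":[0,0,0],"rotation":[0,0,0]},
], claw=0)

```text
clock: 31.65
eef_pos: [0.4182, 0.2213, 0.0427]
orientation: [0.0, 0.523, 0.853, 0.002]
wrist_force: [0.1, 0.1, 5.7]
width: 0.222
grasp_force: 50.6
```

To row units: -138 mm is -0.345, -135 mm is -0.3375.

Request:
drive_tool([
  {"translation":[0,0,-0.02],"rotation":[0,0,0]},
  {"translation":[0,0,-0.0625],"rotation":[0,0,0]},
  {"translation":[0,0,-0.1125],"rotation":[0,0,0]},
  {"translation":[0,0,-0.175],"rotation":[0,0,0]},
  {"translation":[0,0,-0.2375],"rotation":[0,0,0]},
  {"translation":[0,0,-0.3],"rotation":[0,0,0]},
  {"translation":[0,0,-0.3375],"rotation":[0,0,0]},
  {"translation":[0,0,-0.345],"rotation":[0,0,0]},
])

```text
clock: 32.65
eef_pos: [0.4177, 0.221, 0.1812]
orientation: [0.001, 0.523, 0.853, 0.002]
wrist_force: [0.2, -0.7, -1.6]
width: 0.219
grasp_force: 49.7
```

```bash
python3 go.py 638.6 259 150 32.6
```

```text
t 32.65 trans [-66.4, 214.0, 32.0] rot [0.004, -0.001, -0.098] pos [417.7, 221.0, 181.2] F [ 0.2 -0.7 -1.6] grip 49.7 w 0.219 tip 0.017
```

To row units: 214 mm is 0.535, 212 mm is 0.53, -0.098 rad is -0.0156.

Request:
drive_tool([
  {"translation":[-0.0125,0.0375,0],"rotation":[0,0,0]},
  {"translation":[-0.0375,0.125,0],"rotation":[0,0,-0.0032]},
  {"translation":[-0.07,0.225,0],"rotation":[0,0,-0.0064]},
  {"translation":[-0.1,0.325,0],"rotation":[0,0,-0.0095]},
  {"translation":[-0.13,0.42,0],"rotation":[0,0,-0.0127]},
  {"translation":[-0.1525,0.4925,0.0125],"rotation":[0,0,-0.0156]},
  {"translation":[-0.165,0.53,0.0375],"rotation":[0,0,-0.0156]},
  {"translation":[-0.165,0.535,0.0625],"rotation":[0,0,-0.0156]},
])

```text
clock: 33.65
eef_pos: [0.6388, 0.2589, 0.1525]
orientation: [-0.001, 0.481, 0.877, 0.0]
wrist_force: [-0.1, -0.3, -1.4]
width: 0.219
grasp_force: 49.7
```

To row units: 7 mm is 0.0175, 4 mm is 0.01.

Request:
drive_tool([
  {"translation":[0,0,0.01],"rotation":[0,0,0]},
  {"translation":[0,0,0.0175],"rotation":[0,0,0]},
  {"translation":[0,0,0.0175],"rotation":[0,0,0]},
  {"translation":[0,0,0.0175],"rotation":[0,0,0]},
  {"translation":[0,0,0.0175],"rotation":[0,0,0]},
  {"translation":[0,0,0.0175],"rotation":[0,0,0]},
  {"translation":[0,0,0.0175],"rotation":[0,0,0]},
  {"translation":[0,0,0.0175],"rotation":[0,0,0]},
])

```text
clock: 34.65
eef_pos: [0.638, 0.2592, 0.1483]
orientation: [-0.0, 0.48, 0.877, 0.001]
wrist_force: [0.5, 0.3, -1.1]
width: 0.22
grasp_force: 49.7
```

```bash
python3 go.py 638.6 259 110.3 32.6; python3 - <<'E'
from cell import vision
import cv2
a=vision.get_image("scene")["frame"]; b=vision.get_image("wrist")["frame"]
cv2.imwrite("pics/place4.png",cv2.hconcat([cv2.resize(a[140:300,360:560],(400,320)),cv2.resize(b,(400,320))]))
E
```

```text
t 34.65 trans [-0.5, 0.3, 38.0] rot [0.002, -0.001, 0.0] pos [638.0, 259.2, 148.3] F [ 0.5  0.3 -1.1] grip 49.7 w 0.22 tip 0.017
```

View pics/place4.png

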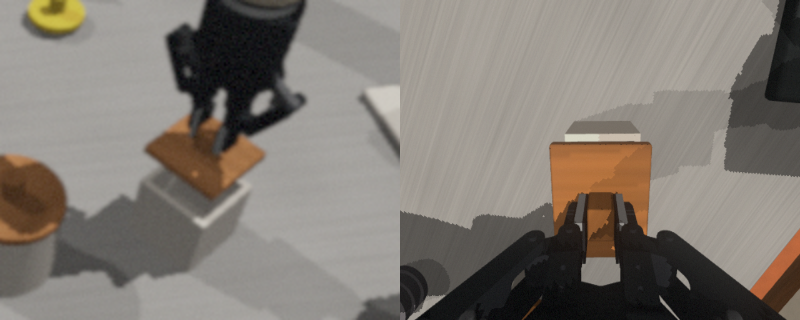

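The square lid is level and its sides line up with the can. I lower it and release.

To row units: 38 mm is 0.095, 36 mm is 0.09.

Request:
drive_tool([
  {"translation":[0,0,0.02],"rotation":[0,0,0]},
  {"translation":[0,0,0.0375],"rotation":[0,0,0]},
  {"translation":[0,0,0.0525],"rotation":[0,0,0]},
  {"translation":[0,0,0.0675],"rotation":[0,0,0]},
  {"translation":[0,0,0.08],"rotation":[0,0,0]},
  {"translation":[0,0,0.09],"rotation":[0,0,0]},
  {"translation":[0,0,0.095],"rotation":[0,0,0]},
  {"translation":[0,0,0.095],"rotation":[0,0,0]},
])

```text
clock: 35.75
eef_pos: [0.638, 0.2593, 0.1102]
orientation: [-0.0, 0.48, 0.877, 0.001]
wrist_force: [-0.2, 0.9, -0.1]
width: 0.218
grasp_force: 49.7
```

To row units: -15 mm is -0.0375, -5 mm is -0.0125.

Request:
drive_tool([
  {"translation":[0,0,0],"rotation":[0,0,0]},
  {"translation":[0,0,0],"rotation":[0,0,0]},
  {"translation":[0,0,0],"rotation":[0,0,0]},
  {"translation":[0,0,0],"rotation":[0,0,0]},
  {"translation":[0,0,0],"rotation":[0,0,0]},
  {"translation":[0,0,0],"rotation":[0,0,0]},
  {"translation":[0,0,-0.0125],"rotation":[0,0,0]},
  {"translation":[0,0,-0.0375],"rotation":[0,0,0]},
], claw=40)

```text
clock: 36.75
eef_pos: [0.6378, 0.2592, 0.1253]
orientation: [-0.0, 0.48, 0.877, 0.001]
wrist_force: [-0.4, -0.1, 0.3]
width: 0.468
grasp_force: 0.0
```

To row units: -140 mm is -0.35, -130 mm is -0.325.

Request:
drive_tool([
  {"translation":[0,0,-0.075],"rotation":[0,0,0]},
  {"translation":[0,0,-0.175],"rotation":[0,0,0]},
  {"translation":[0,0.075,-0.25],"rotation":[0,0,0]},
  {"translation":[-0.075,0.075,-0.325],"rotation":[0,0,0]},
  {"translation":[-0.175,0.025,-0.35],"rotation":[0,0,0]},
  {"translation":[-0.275,-0.025,-0.35],"rotation":[0,0,0]},
  {"translation":[-0.275,-0.075,-0.35],"rotation":[0,0,0]},
  {"translation":[-0.275,-0.1,-0.35],"rotation":[0,0,0]},
])

```text
clock: 37.75
eef_pos: [0.6632, 0.1439, 0.2661]
orientation: [0.0, 0.481, 0.877, 0.001]
wrist_force: [-0.2, 0.3, 0.2]
width: 0.471
grasp_force: 0.0
```

To row units: 290 mm is 0.725, 250 mm is 0.625.

Request:
drive_tool([
  {"translation":[0.125,-0.075,0],"rotation":[0,0,0]},
  {"translation":[0.25,-0.15,0],"rotation":[0,0,0]},
  {"translation":[0.375,-0.225,0],"rotation":[0,0,0]},
  {"translation":[0.5,-0.275,0],"rotation":[0,0,0]},
  {"translation":[0.625,-0.275,0],"rotation":[0,0,0]},
  {"translation":[0.725,-0.275,0],"rotation":[0,0,0]},
  {"translation":[0.725,-0.275,0],"rotation":[0,0,0]},
  {"translation":[0.725,-0.275,0],"rotation":[0,0,0]},
])

```text
clock: 38.75
eef_pos: [0.4146, 0.33, 0.2656]
orientation: [0.0, 0.48, 0.877, 0.001]
wrist_force: [0.4, 0.8, -0.5]
width: 0.473
grasp_force: 0.0
```

```bash
python3 - <<'E'
from meas import *
d=vision.get_image("top"); W=cloud(d); s=vision.get_image("scene")
for n,uv,r,lo,hi in [("small",(418,122),30,.074,.09),("large",(273,111),36,.089,.1),("square",(192,117),36,.079,.093),("oblong",(351,115),36,.069,.082),("bellows",(333,190),22,.03,.06),("tumbler",(468,202),26,.05,.1)]:
    try: print(n,measure(W,uv,r,lo,hi))
    except Exception as e: print(n,e)
print(measure(cloud(s),(456,240),42,.077,.09))
cv2.imwrite("pics/end.png",cv2.vconcat([cv2.resize(d["frame"][60:240],(640,180)),s["frame"][120:310]]))
E
```

```text
small {'n': 688, 'z': 80.8, 'rect': [620.4, -257.9, 70.3, 70.7, 23.1], 'circ': [620.7, -258.1], 'mean': [619.1, -257.0]}
large {'n': 1537, 'z': 96.1, 'rect': [643.8, 75.1, 102.8, 102.4, 26.2], 'circ': [644.1, 75.2], 'mean': [642.9, 75.0]}
square {'n': 1157, 'z': 86.4, 'rect': [636.9, 258.7, 82.3, 80.1, 32.8], 'circ': [636.3, 258.4], 'mean': [635.3, 257.2]}
oblong {'n': 1054, 'z': 76.1, 'rect': [639.2, -103.3, 64.4, 101.3, 52.2], 'circ': [638.5, -102.7], 'mean': [637.5, -102.4]}
bellows {'n': 527, 'z': 42.5, 'rect': [464.6, -57.4, 57.4, 59.5, 43.7], 'circ': [464.3, -57.5], 'mean': [464.2, -57.4]}
tumbler {'n': 437, 'z': 76.9, 'rect': [430.7, -362.9, 66.1, 66.5, 30.2], 'circ': [430.5, -363.2], 'mean': [431.1, -367.5]}
{'n': 1255, 'z': 83.5, 'rect': [641.0, 257.6, 80.3, 83.8, 31.7], 'circ': [640.4, 258.0], 'mean': [646.0, 254.7]}
```

View pics/end.png

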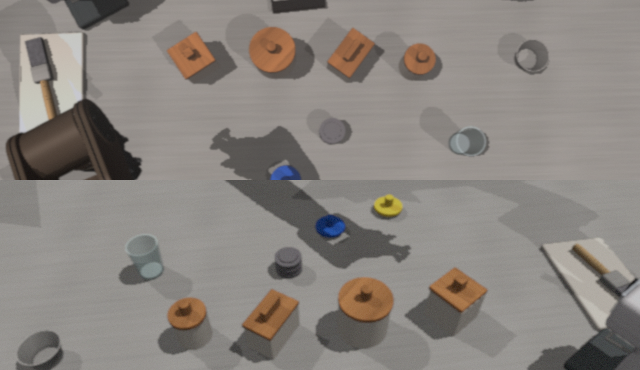

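All four lids are seated flat at the expected heights (plate tops 80, 95, 85 and 75 mm, plus about 1 mm camera bias). The bellows cap and tumbler have not moved, so I hand the job in.

```bash
python3 -c "
from cell import order
print(order.hand_in())"
```

```text
the job is handed in; nothing more can be done
None
```

All four lids are seated flat, centred and lined up on their own canisters, the bellows cap and tumbler did not move, and the job is handed in at about 39 s of the 106 s allowed; the hand-in returned no verdict.

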